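# Shut and secure the reagent chest

### The job

Shut the lid of the steel reagent chest fully, then swing its hasp down flat over the turn-catch on the front, then turn the catch crosswise, a full quarter turn to either side, so that it holds the hasp shut. Leave the bottle, the jerrycan and the tin beside the chest standing where they are.

Things in the scene. Friction and masses are not known exactly. Their poses are not given: they have to be found in the camera images.
- chest: Grey painted steel chest, fixed to the bench: 220 deep (x) by 320 wide (y) by 135 high without its lid, open above, with a few bottles in it. Origin: centre of its underside. Its front, with hasp and catch, faces its own -x; its z is up. It may stand turned about z.
- lid (a joint): Hinge angle of the chest's lid in rad: 0 = shut, grows as its front edge rises (at most 1.2). The lid is 224 deep, 324 wide and 20 thick overall with a flat top, about 0.5 kg; its hinge is stiff, so that it stays at whatever angle it is left, and a push of about 2 to 6 N down near the front edge shuts it. It starts at 0.4 to 0.75.
- lid_hinge (a point): Middle of the lid's hinge line, at the top of the chest's rear wall: the line runs along the chest's y. With the lid shut, its top lies 20 mm above this point.
- lid_edge (a point): Middle of the lid's front upper edge, on its top face, 224 mm from the hinge line. Moves and turns with the lid: its z axis is the normal of the lid's top face, its -x points out over the front edge. The hasp takes up the middle 64 mm of this edge: press the lid beside it.
- hasp (a joint): Swing angle of the hasp on the lid in rad: 0 = hanging down flat against the chest front when the lid is shut (home), 1.57 = sticking straight out from the lid's front edge in the plane of the lid, greater = raised above it (at most 2.6). The hinge is stiff: it stays where it is left, about 1 to 2 N moves it. It starts at 1.25 to 1.9.
- hasp_pin (a point): Middle of the hasp's hinge pin, 5 mm ahead of the lid's front edge and 2 mm below the lid's top; the pin runs along the chest's y. The hasp is a bare steel leaf 64 mm wide, 68 mm long from the pin and 4 mm thick, with a slot 18 mm wide along its middle, from 10 to 56 mm from the pin, through which the catch passes as the hasp closes; a solid strip 23 mm wide runs down either side of the slot.
- hasp_end (a point): Middle of the free end of the hasp, 68 mm from the pin, in mid-thickness. Moves with the hasp.
- catch (a joint): Angle of the turn-catch in rad: 0 = fin upright, in line with the hasp's slot (as it starts, within 0.06); positive = its upper end turned to the chest's +y, negative = to its -y; stops at +1.57 and -1.57, where it lies level across the hasp. It turns about the chest's x, stays where it is left, and 1 to 2 N sideways on its end turns it.
- catch_pivot (a point): On the pivot axis of the turn-catch, 22.5 mm ahead of the chest's front wall and 42 mm below the hasp's pin when the lid is shut, half-way along the fin's depth. The catch is a dark steel fin 8 mm thick that reaches 28 mm up from the pivot (and 4 mm below); along the chest's x it spans from 12 mm nearer the chest to 12 mm farther out than this point. The closed hasp's outer face lies 13.5 mm nearer the chest than this point, so the whole fin stands proud of it.
- catch_tip (a point): Middle of the free end of the fin, 28 mm from the pivot. Moves with the catch.
- bottle_center (a point): Bystander: aluminium bottle, 64 mm in diameter, 160 mm tall; this point is half-way up. Leave it alone.
- jerrycan_center (a point): Bystander: small white jerrycan, body 85 by 60 by 100 mm high, with a handle and cap up to 124 mm; this point is the centre of its body. Leave it alone.
- tin_center (a point): Bystander: square bare-metal tin, 80 by 80 by 100 mm, with a cap up to 110 mm; this point is half-way up. Leave it alone.

How it is judged:
By the outcome, as a careful person would: the job done as asked, in the order asked, and still so for the second after the job is handed in, with the robot touching nothing.
It also fails if it takes over 54 s, if anything falls off the work surface, if the arm or the gripper's body presses on something with over 40 N, if the wrist force passes 120 N, or if a joint passes its speed limit or range.

### The arm

A 6-joint arm with a two-finger parallel gripper is mounted at the origin on the work surface. World frame = base frame: x ahead of the robot, y to its left, z up, the work surface at z = 0. Lengths are in m, angles in degrees, forces in N, time in s.
With the tool pointing down it reaches from about 0.4 to 0.825 m from the base axis. Payload 7 kg.
Tool frame: the origin (TCP) lies between the finger pads; the fingertips stand 19 mm ahead of it and the grasp point (between the pads) is the TCP; z points along the fingers, y is the line along which they close (so a half turn about z gives the same grasp; the last joint's range is limited). The gripper opens to 88 mm and grips with 3 to 60 N. Pads are 19 mm wide; open, the fingers measure 130 mm over their backs; the gripper's body (78 mm by 193 mm) begins 47 mm behind the grasp point.
Start: joints at [-52.076, 20.546, 0.682, 0, -70.136, -16.507], TCP at [0.246, -0.628, 0.246] pointing down, gripper open.
Joint ranges: [-176.03, 176.03], [-82.01, 121.73], [-58.28, 71.71], [-173.87, 95.51], [-174.79, -0.11], [-173.66, 173.66]. Speed limits (degrees/s): [136.94, 136.94, 172.46, 180, 180, 180].

### API

Orientations are given as [roll, pitch, yaw] about the fixed x, y, z axes, in that order (R = Rz(yaw) Ry(pitch) Rx(roll)).
In Python, from plant import get_obs, snapshot, close_job, spot_in, spot_point gives the robot as it stands.
- The arm moves only by the tool play_rows, never from a script. Its argument "plan" is a list of rows, each a list of 6 numbers: the shift along the tool's x, y, z in cm, then the turn, a rotation vector about the tool's x, y, z in degrees. A call has 1 to 20 rows; each row shifts and turns the commanded pose from where the row before left it, along the tool's axes as they then stand; what a row does not reach is not made up. A row lasts 1/12 s, in which the tool goes at most 41.7 mm and 7.16 degrees, less where a joint would pass 70% of its speed; a pose out of reach is approached as far as the arm can. A call is refused whole if a number of a shift passes 4.17 or a number of a turn 7.16, either way. A call with a gripper value outside its range is refused whole. "grip" is the finger opening in cm, from 0 to 8.76, set as the call begins (left out, the last holds). The fingers move at their own pace and stop on an object; the grip force is fixed at half the most. Time passes only in rows, so rows that do not move let the fingers close. It gives the time, the measured TCP pose, the force, the opening and the grip force at its end, in the units of the state.
- get_obs(): the state, without advancing time (a new reading comes with each control period).
- snapshot(name): name is "scene" or "top" or "wrist"; returns a dict with "frame" (480x640x3 uint8, red, green, blue), "fx", "fy", "cx", "cy" (pixels), "position" and "attitude" of the camera in the world. Camera axes: x right, y down, z forward; pixel columns grow to the right and rows downward; lengths in m; the calibration is good to about 2 mm. A picture is of the moment at which its call begins. There is no depth.
- close_job(): hands the job in; it is judged then, once.
Trained networks look in the newest picture that a camera, given by its name, has taken for a name from the list of things; names that differ only in an ending like _2 or _b are one class to them, and where a whole thing is asked for, a point or a joint stands for the part that bears it (a point fixed in the world has none). Each returns a list of dicts, best first, with "score" (0 to 1); they miss things now and then, are a little off and sometimes report something else, mostly with a low value. They report only what shows in the picture. A call takes as long as a camera call.
- spot_in(camera, thing): "position" ([x, y, z] in m, in world coordinates, good to about 4 mm: the middle of the surface that is visible of it).
- spot_point(camera, thing): "position" ([x, y, z] in m, in world coordinates, good to about 4 mm: a listed point, or the origin of a listed thing).
The state is a dict: "clock": time; "joint_pos": joint angles; "qvel": joint speeds; "tau": joint torques, N m; "tool_pos": TCP position; "orientation": TCP orientation; "force": force on the tool from outside, world axes, zero at the start; "moment": the same for the moment, N m; "opening": finger opening in m; "gripper_force": force on a finger pad.
Only numpy, scipy, OpenCV 4.12 (cv2) and the standard library are available. Lean on these libraries where they do the work, as an engineer would, in place of code of your own. Each camera call takes 0.05 s, during which the arm holds its last target. There are 200 camera calls.

## Working session

There is one attempt and no reset: what is moved stays moved. The work goes in short steps, Python scripts to look and compute and a tool call to move; the robot and the scene stay as the last step left them, time stands still between calls to the robot, and variables do not carry over. Pictures are saved under pics/ and viewed, at most 10 in all, crops included, and the job is handed in when it is done.

Besides the shell and the picture viewer there is one more tool, called after "Request:" as a command line: name --pt "numbers of a row" for each row, then --argument value for the rest. play_rows: Moves the arm, as the interface text tells. Its arguments: {"type":"object","properties":{"plan":{"type":"array","items":{"type":"array","items":{"type":"number"}}},"grip":{"type":"number"}},"required":["plan"]}

```bash
mkdir -p pics
cat > h.py <<'E'
from plant import *
import numpy as np, cv2
from scipy.spatial.transform import Rotation as R
def look(cam,names,pic=None):
    s=snapshot(cam)
    if pic: cv2.imwrite(f'pics/{pic}.png',cv2.cvtColor(s['frame'],cv2.COLOR_RGB2BGR))
    for n in names:
        r=spot_point(cam,n)
        print(cam,n,[(np.round(d['position'],4).tolist(),round(d['score'],2)) for d in r[:2]])
    return s
E
python3 - <<'E'
from h import *
N=['chest','lid_hinge','lid_edge','hasp_pin','hasp_end','catch_pivot','catch_tip','bottle_center','jerrycan_center','tin_center']
for c in ('scene','top'):
    s=look(c,N,c); print(np.round(s['position'],3),s['attitude'])
print(get_obs())
E
```

```text
scene chest [([0.6248, 0.0253, -0.0001], 0.97), ([0.4974, 0.0034, 0.1402], 0.41)]
scene lid_hinge [([0.7369, 0.0376, 0.1326], 0.59)]
scene lid_edge [([0.5787, 0.018, 0.2909], 0.88)]
scene hasp_pin [([0.5746, 0.0179, 0.2933], 0.97)]
scene hasp_end [([0.5182, 0.006, 0.3318], 0.88)]
scene catch_pivot [([0.4958, 0.0051, 0.1133], 0.78)]
scene catch_tip [([0.4979, 0.0031, 0.1374], 0.52)]
scene bottle_center [([0.5297, -0.2346, 0.0812], 0.66)]
scene jerrycan_center [([0.4929, 0.2747, 0.0479], 0.64), ([0.4957, 0.0051, 0.1109], 0.35)]
scene tin_center [([0.6736, -0.23, 0.0462], 0.83)]
[ 0.475 -0.239  0.975] [-163.07030285   -0.32857856  -18.67023797]
top chest []
top lid_hinge [([0.7369, 0.0384, 0.138], 0.63)]
top lid_edge [([0.5796, 0.0169, 0.289], 0.97)]
top hasp_pin [([0.572, 0.012, 0.2937], 0.69)]
top hasp_end [([0.5156, 0.0085, 0.3315], 0.72)]
top catch_pivot [([0.494, 0.006, 0.1114], 0.86)]
top catch_tip [([0.4932, -0.0005, 0.1358], 0.38)]
top bottle_center [([0.5243, -0.2336, 0.0802], 0.68)]
top jerrycan_center [([0.5001, 0.2713, 0.0497], 0.82)]
top tin_center []
[0.524 0.005 1.118] [-176.00846923    0.24391541  -91.03074227]
{'clock': 1.1, 'joint_pos': array([-5.20769491e+01,  2.05443313e+01,  6.80404763e-01,  7.32966750e-04,
       -7.01379258e+01, -1.65072318e+01]), 'qvel': array([-0.01590959,  0.0331252 ,  0.067643  ,  0.0763495 ,  0.00368494,
       -0.08299757]), 'tau': array([ 1.41952619e-04, -5.82399237e+01,  2.93300074e+01,  7.00213864e+00,
        1.24203312e-02, -4.42631267e-05]), 'tool_pos': array([ 0.24642347, -0.62836089,  0.24557464]), 'orientation': array([ 1.79998420e+02, -1.18724253e-03, -1.58583932e+02]), 'force': array([ 0.08116796, -0.11777818, -0.28818448]), 'moment': array([0.0293875 , 0.04959496, 0.00504543]), 'gripper_force': 0.0, 'opening': 0.0878505045734261}
```

View pics/scene.png

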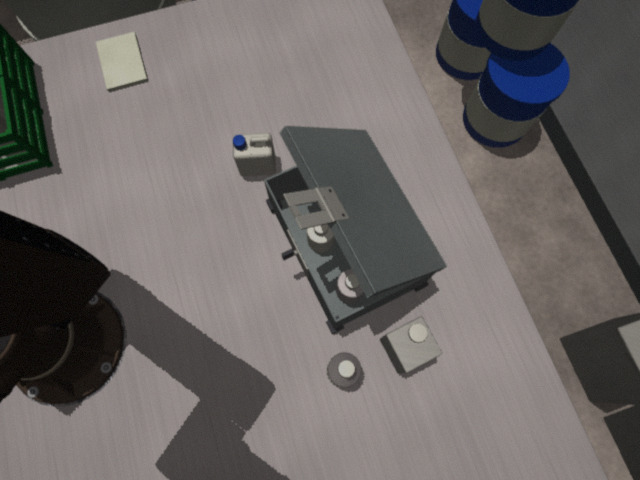

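View pics/top.png

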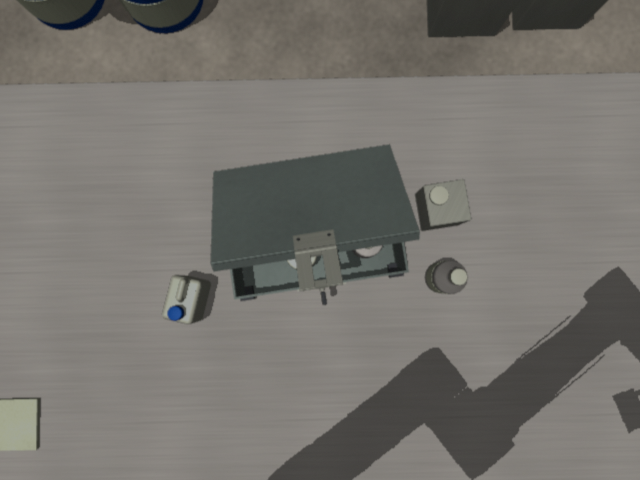

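The scene picture shows the chest with the lid about 0.68 rad open, the hasp at (315,205) sticking out and the catch fin upright at (288,254). The top view agrees. The points fit the given sizes with a chest yaw of about 7.5°. Next I move above the lid, on its -y side.

Request:
play_rows --pt "-2.96 2.16 -0.55 0 0 0" --pt "-2.96 2.16 -0.55 0 0 0" --pt "-2.96 2.16 -0.55 0 0 0" --pt "-2.96 2.16 -0.55 0 0 0" --pt "-2.96 2.16 -0.55 0 0 0" --pt "-2.96 2.16 -0.55 0 0 0" --pt "-2.96 2.16 -0.55 0 0 0" --pt "-2.96 2.16 -0.55 0 0 0" --pt "-2.96 2.16 -0.55 0 0 0" --pt "-2.96 2.16 -0.55 0 0 0" --pt "-2.96 2.16 -0.55 0 0 0" --pt "-2.96 2.16 -0.55 0 0 0" --pt "-2.96 2.16 -0.55 0 0 0" --pt "-2.96 2.16 -0.55 0 0 0" --pt "-2.96 2.16 -0.55 0 0 0" --pt "-2.96 2.16 -0.55 0 0 0" --pt "-2.96 2.16 -0.55 0 0 0" --pt "-2.96 2.16 -0.55 0 0 0" --pt "0 0 0 0 0 6.95" --pt "0 0 0 0 0 6.95" --grip 0

```text
clock: 2.77
tool_pos: [0.6015, -0.0697, 0.3442]
orientation: [180.0, -0.0, -172.6]
force: [0.8, -0.4, -0.6]
opening: 0.0005
gripper_force: 0.0
```

Request:
play_rows --pt "0 0 1.7 0 0 0" --pt "0 0 1.7 0 0 0" --pt "0.6 0 1.1 0 0 0" --pt "0.6 0 1.1 0 0 0" --pt "0.6 0 1.1 0 0 0" --pt "0.5 0 1.1 0 0 0" --pt "0.5 0 1.1 0 0 0" --pt "0.5 0 1.1 0 0 0" --pt "0.4 0 1.1 0 0 0" --pt "0.4 0 1.1 0 0 0" --pt "0.4 0 1.1 0 0 0" --pt "0.3 0 1.1 0 0 0" --pt "0.2 0 1.1 0 0 0" --pt "0.1 0 0.9 0 0 0" --pt "0 0 0.3 0 0 0" --pt "0 0 0 0 0 0"

```text
clock: 4.1
tool_pos: [0.5495, -0.0786, 0.1769]
orientation: [180.0, -0.1, -172.5]
force: [-1.2, -0.5, 0.6]
opening: 0.0002
gripper_force: 0.0
```

Request:
play_rows --pt "0 0 0.2 0 0 0" --pt "0 0 0.2 0 0 0" --pt "0 0 0.15 0 0 0" --pt "0 0 0 0 0 0" --pt "0 0 0 0 0 0"

```text
clock: 4.52
tool_pos: [0.5502, -0.0785, 0.1742]
orientation: [-180.0, 0.1, -172.4]
force: [-6.2, 1.5, 15.2]
opening: 0.0006
gripper_force: 7.6
```

Run:
```python
from h import *
N=['lid_hinge','lid_edge','hasp_pin','hasp_end','catch_pivot','catch_tip']
for c in ('scene','top','wrist'): s=look(c,N,c+'2')
o=get_obs();print(o['force'],o['tool_pos'])
```

```text
scene lid_hinge [([0.7383, 0.0372, 0.1342], 0.95), ([0.4446, -0.0016, 0.1468], 0.31)]
scene lid_edge [([0.5179, 0.0102, 0.1514], 0.55)]
scene hasp_pin [([0.511, 0.0069, 0.1513], 0.89)]
scene hasp_end [([0.4445, -0.0005, 0.1483], 0.84), ([0.7387, 0.0382, 0.1303], 0.45)]
scene catch_pivot [([0.4938, 0.0067, 0.1107], 0.95)]
scene catch_tip [([0.4981, 0.0059, 0.1366], 0.6)]
top lid_hinge [([0.735, 0.0398, 0.1398], 0.82)]
top lid_edge []
top hasp_pin []
top hasp_end [([0.4392, 0.0007, 0.1453], 0.61)]
top catch_pivot []
top catch_tip []
wrist lid_hinge []
wrist lid_edge [([0.516, 0.0076, 0.1529], 0.96)]
wrist hasp_pin [([0.5091, 0.0069, 0.1543], 0.93)]
wrist hasp_end [([0.4467, -0.0016, 0.1465], 0.76), ([0.5124, 0.005, 0.1507], 0.43)]
wrist catch_pivot []
wrist catch_tip [([0.4943, 0.0018, 0.1373], 0.68), ([0.5269, -0.236, 0.0835], 0.48)]
[-7.60147074  2.0297686  14.11805005] [ 0.55019512 -0.07852299  0.17418692]
```

View pics/scene2.png

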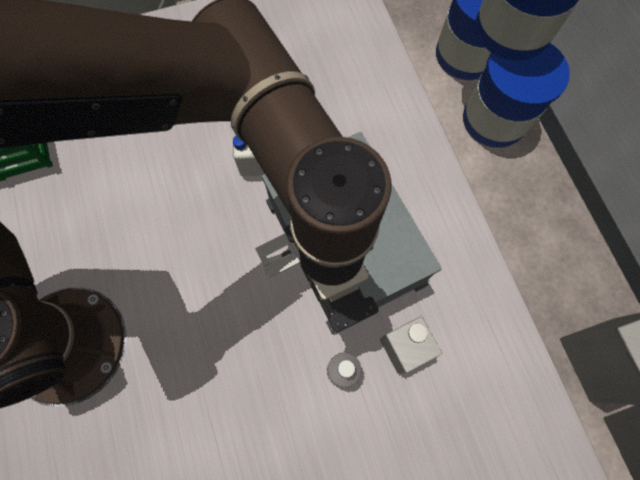

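Lid top is at 0.155 with 15 N under the tip, so the lid is shut. The picture agrees: the hasp sticks out level at (278,252). Next I lift off and hover tilted over the hasp's -y strip.

Request:
play_rows --pt "0 0 -1.25 0 0 0" --pt "0 0 -1.25 0 0 0" --pt "2.67 1.97 0 0 0 0" --pt "2.67 1.97 0 0 0 0" --pt "2.67 1.97 0 0 0 0" --pt "0 0 0 0 -6.67 0" --pt "0 0 0 0 -6.67 0" --pt "0 0 0 0 -6.67 0" --pt "0 0 0 0 0 0"

```text
clock: 6.32
tool_pos: [0.4543, -0.0332, 0.1916]
orientation: [179.9, 19.9, -172.5]
force: [-2.6, -2.0, -2.7]
opening: 0.0005
gripper_force: 0.0
```

Run:
```python
from h import *
N=['hasp_pin','hasp_end','catch_pivot','catch_tip','lid_edge']
for c in ('top','wrist'): s=look(c,N,c+'3')
o=get_obs();print(o['force'],o['tool_pos'],o['orientation'],o['joint_pos'])
```

```text
top hasp_pin [([0.5105, 0.0038, 0.1517], 0.91)]
top hasp_end [([0.4423, -0.0024, 0.1458], 0.78)]
top catch_pivot [([0.4951, 0.0065, 0.1149], 0.83)]
top catch_tip [([0.4434, -0.0007, 0.1472], 0.43)]
top lid_edge [([0.5158, 0.0059, 0.1541], 0.9)]
wrist hasp_pin []
wrist hasp_end [([0.4477, -0.0006, 0.1457], 0.85)]
wrist catch_pivot [([0.496, 0.0047, 0.1089], 0.97)]
wrist catch_tip [([0.494, 0.0052, 0.1388], 0.8)]
wrist lid_edge []
[ 0.32924634 -0.6269585  -0.21106082] [ 0.4631418  -0.03039161  0.1969227 ] [-179.99461648   19.97443017 -172.5051616 ] [  25.37382175   -9.39747271  -47.622818     11.05603658  -33.18493297
 -116.15374093]
```

View pics/wrist3.png

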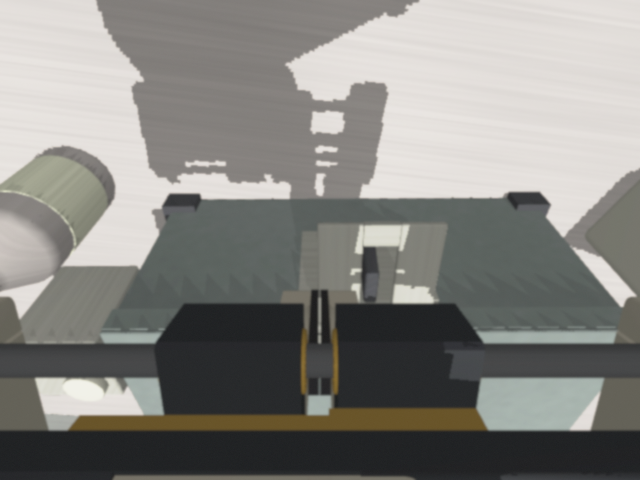

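The wrist view shows the fin at (370,270) inside the hasp slot's line. The closed fingers (centre about (320,345)) sit over the left strip's outer edge, clear of the fin. Now I swing the hasp down.

Request:
play_rows --pt "0.3 0 1.27 0 0 0" --pt "0.3 0 1.27 0 0 0" --pt "0.26 0 0.72 0 0 0" --pt "0.26 0 0.72 0 0 0" --pt "0.41 0 0.58 0 0 0" --pt "0.41 0 0.58 0 0 0" --pt "-0.23 0 0.55 0 0 0" --pt "-0.23 0 0.55 0 0 0" --pt "-0.36 0 0.47 0 0 0" --pt "-0.36 0 0.47 0 0 0" --pt "-0.47 0 0.36 0 0 0" --pt "-0.47 0 0.36 0 0 0" --pt "-0.33 0 0.14 0 0 0" --pt "-0.33 0 0.14 0 0 0" --pt "-0.33 0 0.14 0 0 0" --pt "0 0 0 0 0 0"

```text
clock: 8.25
tool_pos: [0.4988, -0.0268, 0.1212]
orientation: [-179.9, 19.6, -172.5]
force: [-19.5, 2.7, 10.9]
opening: 0.0004
gripper_force: 9.4
```

Run:
```python
from h import *
N=['hasp_pin','hasp_end','catch_pivot','catch_tip','lid_edge']
for c in ('scene','wrist','top'): s=look(c,N,c+'4')
o=get_obs();print(o['force'],o['tool_pos'],o['orientation'],o['joint_pos'])
```

```text
scene hasp_pin [([0.5093, 0.0077, 0.1502], 0.64)]
scene hasp_end []
scene catch_pivot []
scene catch_tip []
scene lid_edge [([0.5183, 0.0109, 0.1517], 0.56)]
wrist hasp_pin []
wrist hasp_end []
wrist catch_pivot [([0.4953, 0.0019, 0.1094], 0.65)]
wrist catch_tip []
wrist lid_edge []
top hasp_pin [([0.5098, 0.0057, 0.153], 0.71)]
top hasp_end []
top catch_pivot [([0.4921, 0.0076, 0.1124], 0.82)]
top catch_tip []
top lid_edge [([0.5139, 0.0088, 0.1552], 0.81)]
[-17.23063694   1.89827529   7.76071222] [ 0.49867587 -0.02678966  0.12132325] [-179.91317957   19.68480138 -172.53746992] [  22.5025423     1.40404159  -52.27190339   16.71437228  -17.99979004
 -120.13839216]
```

View pics/wrist4.png

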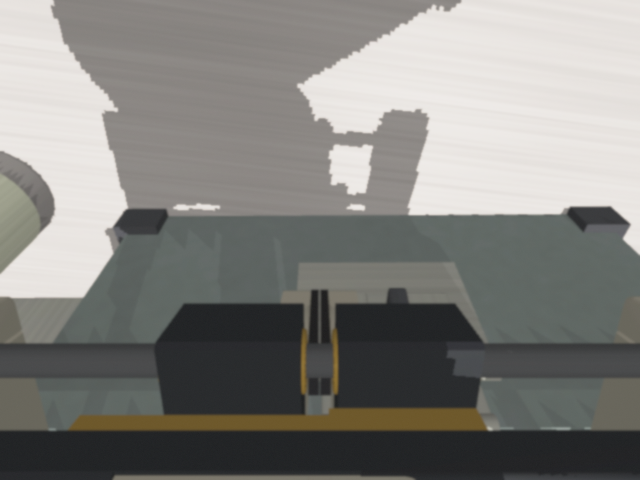

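Tip position and a 17 N inward push show the hasp flat against the front; the wrist view shows the hasp frame at (300-460,265) with the fin at (398,295) through it. Next I back off and rise beside the fin.

Request:
play_rows --pt "0.35 0 -0.13 0 0 0" --pt "0.35 0 -0.13 0 0 0" --pt "-0.36 0 -1.0 0 0 0" --pt "-0.36 0 -1.0 0 0 0" --pt "0 0 0 0 0 0"

```text
clock: 9.57
tool_pos: [0.4964, -0.0253, 0.1468]
orientation: [179.9, 20.3, -172.5]
force: [1.2, -0.6, 0.9]
opening: 0.0007
gripper_force: 0.0
```

Run:
```python
from h import *
N=['hasp_pin','hasp_end','catch_pivot','catch_tip']
for c in ('scene','wrist','top'): s=look(c,N,c+'5')
o=get_obs();print(o['force'],o['tool_pos'],o['orientation'])
d=o['tool_pos']-np.array([.5098,.0066,.153]);a=np.radians(7.5)
print('o',-(d[0]*np.cos(a)+d[1]*np.sin(a)),'v',-d[0]*np.sin(a)+d[1]*np.cos(a))
```

```text
scene hasp_pin [([0.511, 0.0094, 0.1501], 0.9)]
scene hasp_end []
scene catch_pivot []
scene catch_tip []
wrist hasp_pin []
wrist hasp_end [([0.5107, 0.0079, 0.0859], 0.74)]
wrist catch_pivot [([0.4936, 0.0029, 0.1088], 0.71)]
wrist catch_tip [([0.6258, 0.0274, -0.0007], 0.7)]
top hasp_pin [([0.5125, 0.0038, 0.1539], 0.7)]
top hasp_end []
top catch_pivot [([0.4954, 0.0068, 0.1124], 0.58)]
top catch_tip []
[ 0.3223504 -0.2962439  0.2341883] [ 0.4944203  -0.02626416  0.1441393 ] [-179.99960171   20.00554797 -172.48475132]
o 0.019537754956629738 v -0.030575546351173766
```

Request:
play_rows --pt "0.07 0 0.19 0 0 0" --pt "0 0.4 0 0 0 0" --pt "0 0.4 0 0 0 0" --pt "0 0.4 0 0 0 0" --pt "0 0.4 0 0 0 0" --pt "0 0.4 0 0 0 0" --pt "0 0.4 0 0 0 0" --pt "0 0.4 0 0 0 0" --pt "0 0.3 0 0 0 0" --pt "0.07 0.1 0.19 0 0 0" --pt "0.07 0.1 0.19 0 0 0" --pt "0.07 0.1 0.19 0 0 0" --pt "0.07 0.1 0.19 0 0 0" --pt "0 0 0 0 0 0"

```text
clock: 11.48
tool_pos: [0.4906, 0.0086, 0.135]
orientation: [-180.0, 20.1, -172.5]
force: [-6.7, -2.1, 17.0]
opening: 0.0002
gripper_force: 8.6
```

Run:
```python
from h import *
N=['catch_pivot','catch_tip','hasp_end']
for c in ('wrist','top'): s=look(c,N,c+'6')
o=get_obs();print(o['force'],o['tool_pos'],o['orientation'])
d=o['tool_pos']-np.array([.5098,.0066,.153]);a=np.radians(7.5)
print('o',-(d[0]*np.cos(a)+d[1]*np.sin(a)),'v',-d[0]*np.sin(a)+d[1]*np.cos(a),'h',o['tool_pos'][2]-.0179-.0032-.111)
```

```text
wrist catch_pivot [([0.4959, 0.0031, 0.1091], 0.56)]
wrist catch_tip [([0.4901, 0.0298, 0.1068], 0.78)]
wrist hasp_end [([0.5134, 0.0074, 0.0828], 0.9)]
top catch_pivot [([0.4967, 0.0076, 0.114], 0.82)]
top catch_tip []
top hasp_end []
[-7.43660328 -1.00213387 14.9814684 ] [0.49059003 0.0086212  0.13514625] [ 179.98259235   20.13481821 -172.48815458]
o 0.018781803363824536 v 0.004511313326030429 h 0.0030462496931954464
```

15 N of resistance at the level height puts the catch at its stop. I retreat along the tool axis and inspect.

Request:
play_rows --pt "0 0 -1.0 0 0 0" --pt "0 0 -2.5 0 0 0" --pt "0 0 -3.5 0 0 0" --pt "0 0 -3.5 0 0 0" --pt "0 -3.5 -1.5 0 0 0" --pt "0 -4 -1 0 0 0" --pt "0 -4 -1 0 0 0" --pt "0 -4 0 0 0 0" --pt "0 -4 0 0 0 0" --pt "0 0 0 0 0 0"

```text
clock: 12.72
tool_pos: [0.468, -0.1982, 0.2654]
orientation: [-179.9, 20.0, -172.9]
force: [1.6, 0.5, 1.1]
opening: -0.0
gripper_force: 0.0
```

Run:
```python
from h import *
N=['lid_edge','hasp_pin','hasp_end','catch_pivot','catch_tip','bottle_center','tin_center','jerrycan_center']
for c in ('wrist','scene','top'):
    s=look(c,N,c+'7')
    if c=='scene': f=s
r=R.from_euler('xyz',f['attitude'],degrees=True).as_matrix()
p=r.T@(np.array([.496,.006,.11])-f['position']);x,y=int(f['cx']+f['fx']*p[0]/p[2]),int(f['cy']+f['fy']*p[1]/p[2])
print(x,y)
im=cv2.imread('pics/scene7.png')[max(0,y-60):y+60,max(0,x-80):x+80]
cv2.imwrite('pics/crop7.png',cv2.resize(im,None,fx=5,fy=5,interpolation=2))
print(get_obs()['force'],get_obs()['tool_pos'])
```

```text
wrist lid_edge [([0.518, 0.0047, 0.1491], 0.96), ([0.7393, 0.0378, 0.1377], 0.5)]
wrist hasp_pin [([0.5109, 0.0066, 0.1524], 0.64)]
wrist hasp_end [([0.5123, 0.0059, 0.0838], 0.84)]
wrist catch_pivot [([0.4944, 0.0028, 0.1126], 0.6), ([0.5103, 0.009, 0.1532], 0.51)]
wrist catch_tip [([0.4917, 0.0298, 0.1087], 0.7)]
wrist bottle_center []
wrist tin_center []
wrist jerrycan_center []
scene lid_edge [([0.5176, 0.0107, 0.1515], 0.8)]
scene hasp_pin [([0.5114, 0.0091, 0.152], 0.6), ([0.737, 0.0352, 0.1376], 0.23)]
scene hasp_end [([0.5123, 0.0079, 0.0855], 0.52)]
scene catch_pivot [([0.4946, 0.0042, 0.1114], 0.88)]
scene catch_tip [([0.4942, 0.0341, 0.1135], 0.47)]
scene bottle_center [([0.5326, -0.2319, 0.0804], 0.93)]
scene tin_center [([0.6742, -0.2278, 0.0474], 0.65)]
scene jerrycan_center [([0.4951, 0.2709, 0.0476], 0.58), ([0.4956, 0.0063, 0.113], 0.43)]
top lid_edge [([0.5123, 0.0078, 0.1528], 0.84)]
top hasp_pin [([0.5117, 0.0058, 0.1511], 0.94)]
top hasp_end []
top catch_pivot [([0.4946, 0.0066, 0.1129], 0.61)]
top catch_tip [([0.4888, 0.0318, 0.111], 0.72), ([0.5012, 0.2703, 0.0483], 0.72)]
top bottle_center [([0.5273, -0.2334, 0.0839], 0.78)]
top tin_center []
top jerrycan_center [([0.498, 0.2729, 0.0495], 0.91)]
288 255
[ 0.4079287   0.14092848 -0.00605014] [ 0.46781979 -0.19118976  0.26557597]
```

View pics/crop7.png

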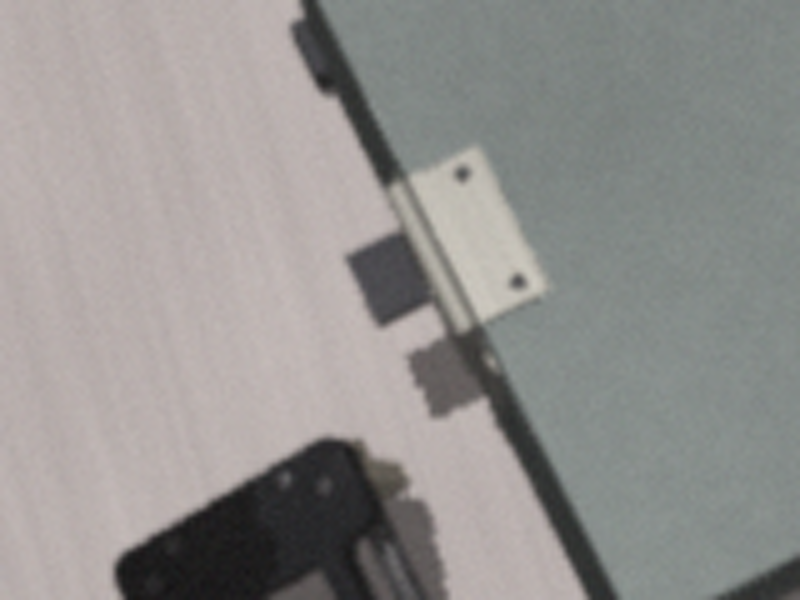

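View pics/wrist7.png

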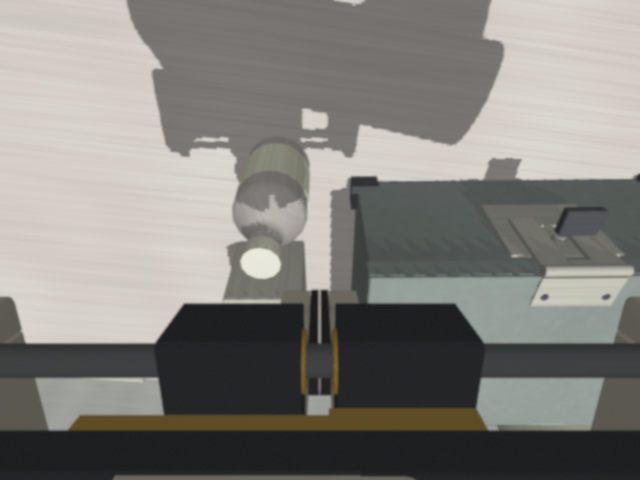

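The crop shows the catch fin lying level across the hasp at crop (390,280). The wrist view shows the lid shut, the hasp flat and the fin crosswise at (582,220). The bottle, tin and jerrycan are where they were, so I hand in.

```bash
python3 -c "
from plant import *
print(close_job())"
```

```text
the job is handed in; nothing more can be done
None
```

The lid is shut, the hasp lies flat over the catch, and the catch is turned a full quarter turn to the chest's +y side. The bottle, jerrycan and tin stand where they were, and the job was handed in at about 13 s of the 54 s allowed.

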